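# Hold the try square home in the oven stand's corner

## Robot

A 6-joint arm with a two-finger parallel gripper is mounted at the origin on the work surface. World frame = base frame: x ahead of the robot, y to its left, z up, the work surface at z = 0. Lengths are in m, angles in degrees, forces in N, time in s.
With the tool pointing down it reaches from about 0.25 to 0.775 m from the base axis. Payload 4 kg.
Tool frame: the origin (TCP) lies between the finger pads; the fingertips stand 14 mm ahead of it and the grasp point (between the pads) lies 5 mm behind it; x points along the fingers, z is the direction in which the jaws open and shut, and the axes are right-handed (so a half turn about x gives the same grasp; the last joint's range is limited). The gripper opens to 94 mm and grips with 3 to 60 N. Pads are 16 mm wide; open, the fingers measure 119 mm over their backs; the gripper's body (75 mm by 177 mm) begins 78 mm behind the grasp point.
Start: joints at [58.493, 4.996, 78.535, -0, 96.463, -5.907], TCP at [0.238, 0.496, 0.181] pointing down, gripper open.
Joint ranges: [-177.83, 177.83], [-43.37, 116.18], [15.69, 146.23], [-61.86, 241.86], [9.47, 152.12], [-147.06, 147.06]. Speed limits (degrees/s): [159.86, 159.86, 180, 180, 180, 180].

## Interface

Orientations are given as [roll, pitch, yaw] about the fixed x, y, z axes, in that order (R = Rz(yaw) Ry(pitch) Rx(roll)).
In Python, from workcell import arm gives the robot as it stands.
- The arm moves only by the tool apply_moves, never from a script. Its argument "series" is a list that holds one entry, the list of rows, each a list of 7 numbers: the shift along the tool's x, y, z in cm, then the turn, a rotation vector about the tool's x, y, z in degrees, then the opening, from 0 (shut) to 1 (fully open). A call has 1 to 8 rows; each row shifts and turns the pose as measured when the row begins, along the tool's axes as they then stand; what a row does not reach is not made up. A row lasts 1/10 s, in which the tool goes at most 50 mm and 8.59 degrees, less where a joint would pass 70% of its speed; a pose out of reach is approached as far as the arm can. A call with a gripper value outside its range is refused whole. The fingers move at their own pace and stop on an object; "squeeze" is the grip in N (left out, the last holds). Time passes only in rows, so rows that do not move let the fingers close. It gives the time, the measured TCP pose, the force and the opening at its end, in the units of the state.
- arm.get_state(): the state, without advancing time (a new reading comes with each control period).
- arm.get_image(name): name is "scene" or "top"; returns the picture (400x640x3 uint8, red, green, blue); there is no depth.
- arm.camera_info(name): a dict with "camera_matrix" (3x3 intrinsics, pixels), "world_to_cam" (4x4, takes a point from world to camera coordinates). Camera axes: x right, y down, z forward; pixel columns grow to the right and rows downward; lengths in m; the calibration is good to about 2 mm. A picture is of the moment at which its call begins. camera_info takes no time and is no camera call.
- arm.job_done(): hands the job in, once; it reports no verdict.
Trained networks look in the newest picture that a camera, given by its name, has taken for a name from the list of things; names that differ only in an ending like _2 or _b are one class to them, and where a whole thing is asked for, a point or a joint stands for the part that bears it (a point fixed in the world has none). Each returns a list of dicts, best first, with "p" (0 to 1); they miss things now and then, are a little off and sometimes report something else, mostly with a low value. They report only what shows in the picture. A call takes as long as a camera call.
- arm.search_frame(target, camera): "point" ([x, y, z] in m, in world coordinates, good to about 4 mm: the middle of the surface that is visible of it).
The state is a dict: "time": time; "qpos": joint angles; "dq": joint speeds; "effort": joint torques, N m; "ee_pos": TCP position; "tool_rot": TCP orientation; "contact_force": force on the tool from outside, world axes, zero at the start; "moment": the same for the moment, N m; "gripper_width": opening from 0.0 (shut) to 1.0 (fully open).
Only numpy, scipy, OpenCV 4.12 (cv2) and the standard library are available. Lean on these libraries where they do the work, as an engineer would, in place of code of your own. Each camera call takes 0.05 s, during which the arm holds its last target. There are 200 camera calls.

## Task

First clear the little porcelain crucible out of the rail corner of the oven stand and stand it upright, wholly on the round cork mat. Then take the steel try square by its wooden handle, lay it flat in that corner and press it firmly home, so that both outer faces lie flush against the two rails, and finish while still holding it pressed there against both rails. Leave the other things on the bench where they are.

Things in the scene. Friction and masses are not known exactly. Their poses are not given: they have to be found in the camera images.
- frame: corner of a half-built oven stand fixed rigidly to the bench: two aluminium rails, 30 mm high and wide, meeting at a right angle. Origin: the inside corner, at bench height. The inside faces run 200 mm from it along the frame's +x (stud rail) and +y (plate rail); the free corner space, x and y both positive, opens towards the robot
- stud_rail: the rail along the frame's +x, its inside face is the frame's y = 0 plane (same origin and axes as the frame)
- plate_rail: the rail along the frame's +y, its inside face is the frame's x = 0 plane (same origin and axes as the frame)
- square: smooth steel try square (slides easily) flat on the bench, 0.25 to 0.49 kg. Two legs 160 mm long, 30 wide, 20 thick, along its +x and +y from the outer corner; a web 8 mm thick fills the inner angle to 95 mm from the outer faces. Origin: underside, below the handle's middle, 60 mm in from both outer faces (its planes x = -60 and y = -60 mm), which go against the rails. Seated, its axes lie along the frame's
- square_handle (a point): middle of the square's handle, 34 mm above the square's origin: an upright dark wooden block on the web, reaching from 8 to 60 mm above the bench, 44 mm wide, 16 mm thick; the 16 mm direction, to grip across, lies along the square's (1, 1) diagonal, which points away from the outer corner
- square_corner (a point): the square's outer corner at its underside, where the two outer faces would meet (the very corner is notched away by 8 x 8 mm for clearance); lies on the frame's origin when the square is home
- crucible: small empty white porcelain crucible, a round cup 40 mm across the rim, 38 mm high, about 40 g, standing in the frame's corner 60 to 90 mm from both rails. Origin: centre of the underside
- mat: round cork mat fixed on the bench, 90 mm across, 4 mm thick. Origin: centre of its underside
- wrench: steel wrench about 150 mm long, lying on the bench (bystander)
- screwdriver: screwdriver 180 mm long, lying close to the robot (bystander)
- beaker: glass beaker, 68 mm across, 90 mm high (bystander)
- jar: brown glass jar, 60 mm across, 85 mm high (bystander)
- dish: white porcelain dish, 90 mm across, 40 mm high, larger than the crucible (bystander)
- parts_box: open grey parts box 100 x 140 x 40 mm (bystander)
- pencil: pencil lying on the open notebook at the side (bystander)

How it is judged (in metres and radians):
On the way, in this order (a step that is already met when the one before it is completed fails the run):
1. the crucible stands on the cork mat, let go (horizontal distance between crucible and mat below 0.025 m and height (world z) of crucible between 0.001 and 0.009 m and angle between crucible's own z axis and vertical below 0.15 rad and contact force between the fingers and crucible below 0.1 N), for 0.2 s.
2. the square is pressed home against both rails (horizontal distance between square_corner and frame below 0.004 m and angle between the x axis of square and the x axis of frame, either way round below 0.025 rad and angle between square's own z axis and vertical below 0.04 rad and height (world z) of square below 0.005 m and contact force between square and stud_rail above 2 N and contact force between square and plate_rail above 2 N and contact force between the fingers and square above 2 N), for 0.3 s.
At the end, for the whole second after the job is handed in: The square lies flat in the corner (tilt under 0.04 rad), its outer corner within 4 mm of the inside corner and its legs within 0.025 rad of the rails, pressed by the fingers with more than 2 N against each rail; the crucible stands upright on the mat, within 25 mm of its centre (all of step 2 and horizontal distance between crucible and mat below 0.025 m and height (world z) of crucible between 0.001 and 0.009 m and angle between crucible's own z axis and vertical below 0.15 rad and linear speed of square below 0.02 m/s); the arm keeps its last pose, push and grip.
It fails at once if a bystander was moved by more than 30 mm (distance of any of wrench, screwdriver, beaker, jar, dish, parts_box, pencil from where it was at the start of the episode above 0.03 m).
It fails at once if the crucible was tipped over (angle between crucible's own z axis and vertical above 0.8 rad).
It also fails if it takes over 64 s, if anything falls off the work surface, if the arm or the gripper's body presses on something with over 40 N, if the wrist force passes 120 N, or if a joint passes its speed limit or range.

## Working session

There is one attempt and no reset: what is moved stays moved. The work goes in short steps, Python scripts to look and compute and a tool call to move; the robot and the scene stay as the last step left them, time stands still between calls to the robot, and variables do not carry over. Pictures are saved under pics/ and viewed, on a budget of 10 in all, crops included, one or two more only if the job needs it, and the job is handed in when it is done.

Besides the shell and the picture viewer there is one more tool, called in YAML: its name, and indented under it one key for each argument. apply_moves: Moves the arm, as the interface text tells. Its arguments: {"type":"object","properties":{"series":{"type":"array","items":{"type":"array","items":{"type":"array","items":{"type":"number"}}}},"squeeze":{"type":"number"}},"required":["series"]}

```bash
mkdir -p pics
cat > look.py <<'E'
import numpy as np, cv2
from workcell import arm
def save(cam,name):
    im=arm.get_image(cam); cv2.imwrite(f'pics/{name}.png',cv2.cvtColor(im,cv2.COLOR_RGB2BGR)); return im
def proj(cam,P):
    c=arm.camera_info(cam);P=np.atleast_2d(P);T=np.array(c["world_to_cam"])
    q=(T[:3,:3]@P.T+T[:3,3:]);q=np.array(c["camera_matrix"])@q;return (q[:2]/q[2]).T
def pix(cam,uv,z):
    c=arm.camera_info(cam);T=np.array(c["world_to_cam"]);K=np.array(c["camera_matrix"])
    o=-T[:3,:3].T@T[:3,3];d=T[:3,:3].T@np.linalg.inv(K)@np.array([*uv,1.]);return o+d*(z-o[2])/d[2]
E
python3 - <<'E'
from look import *
save('top','t1');save('scene','s1')
for n in ['crucible','mat','square','square_handle','square_corner','frame','stud_rail','plate_rail']:
    for c in ['top','scene']:
        print(n,c,[(np.round(d['point'],4).tolist(),round(d['p'],2)) for d in arm.search_frame(n,c)][:3])
s=arm.get_state();print(s['time'],s['ee_pos'],s['tool_rot'],s['contact_force'],s['gripper_width'])
E
```

```text
crucible top [([0.5716, 0.1055, 0.0142], 0.67), ([0.3496, 0.1693, 0.0255], 0.65), ([0.5261, 0.2028, 0.0326], 0.57)]
crucible scene [([0.569, 0.1071, 0.0251], 0.51)]
mat top [([0.4531, -0.0155, 0.0049], 0.6)]
mat scene [([0.4588, -0.0149, 0.0054], 0.73)]
square top [([0.5051, -0.2397, 0.0203], 0.58), ([0.4542, -0.0124, 0.0049], 0.18)]
square scene [([0.5145, -0.2427, 0.0213], 0.58)]
square_handle top [([0.5025, -0.2371, 0.0216], 0.93), ([0.4209, 0.4401, 0.0197], 0.34)]
square_handle scene [([0.5166, -0.2393, 0.0214], 0.62)]
square_corner top [([0.5026, -0.2402, 0.0175], 0.97), ([0.5248, 0.2016, 0.0294], 0.46)]
square_corner scene [([0.5156, -0.2373, 0.0159], 0.76), ([0.6594, 0.1898, 0.0332], 0.37)]
frame top [([0.6485, 0.19, 0.0259], 0.68)]
frame scene [([0.661, 0.1918, 0.0291], 0.95)]
stud_rail top [([0.523, 0.2002, 0.0317], 0.56)]
stud_rail scene [([0.532, 0.2143, 0.0264], 0.91), ([0.4056, 0.4285, 0.0282], 0.55)]
plate_rail top []
plate_rail scene [([0.6794, 0.0904, 0.0292], 0.62)]
0.9 [0.23767793 0.49602499 0.18143205] [-9.89331165 89.99274367 54.50670553] [-0.13102822  0.95360569  0.35663342] 0.9980132009529348
```

View pics/t1.png

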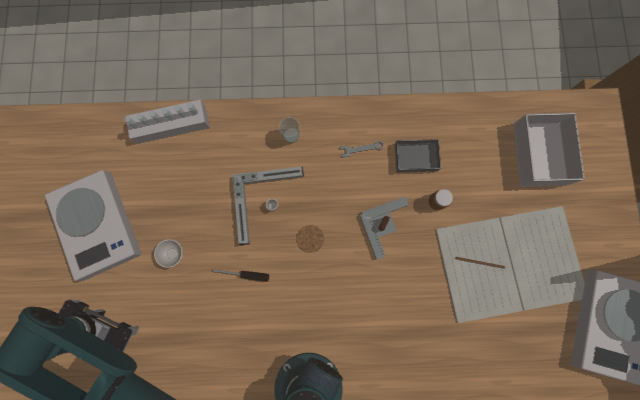

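View pics/s1.png

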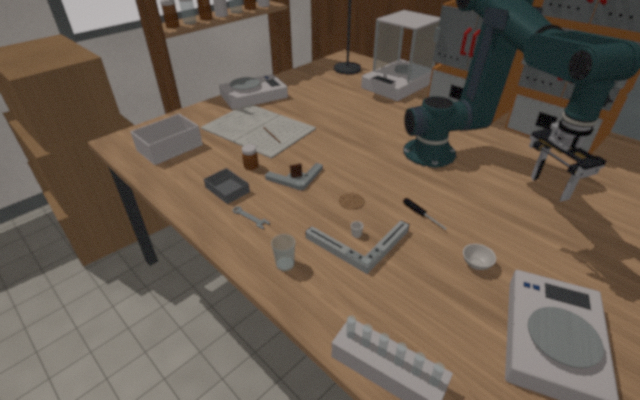

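Top view: frame corner is near (238,177) with the stud rail running down and the plate rail right. The crucible is at (271,205), the mat at (310,238), and the square's outer corner at about (363,216). I'll enlarge these for precise measurement.

Run:
```python
import cv2,numpy as np
t=cv2.imread('pics/t1.png');s=cv2.imread('pics/s1.png')
a=cv2.resize(t[160:260,225:325],(400,400),interpolation=cv2.INTER_CUBIC)
b=cv2.resize(t[180:280,340:440],(400,400),interpolation=cv2.INTER_CUBIC)
cv2.imwrite('pics/c1.png',np.hstack([a,b]))
from look import *
print(proj('top',[[.45,0,0],[.45,-.1,0],[.55,0,0]]))
```

```text
[[304.98804313 241.10894054]
 [335.61249824 240.19326691]
 [304.30939439 210.72234708]]
```

View pics/c1.png

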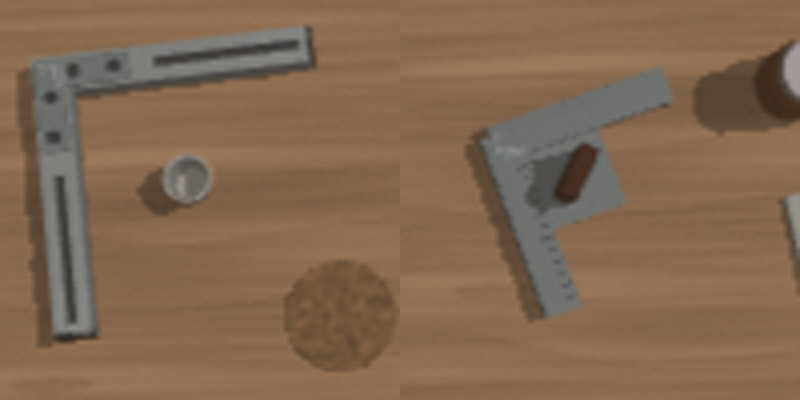

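The crop shows the crucible rim centre at crop (187,179), the mat at (340,315), and the square with its dark handle at crop (577-400,172). Next, a silhouette fit for the poses.

```bash
cat > fit.py <<'E'
from look import *
from scipy.optimize import minimize
def box(x0,x1,y0,y1,z0,z1): return np.array([[x,y,z] for x in(x0,x1) for y in(y0,y1) for z in(z0,z1)])/1000.
FR=[box(-30,200,-30,0,0,30),box(-30,0,-30,200,0,30)]
web=[[-60,-60],[35,-60],[35,35],[-60,35]]
SQ=[box(-60,100,-60,-30,0,20),box(-60,-30,-60,100,0,20),box(-60,35,-60,35,0,8)]
def model(cam,parts,p,roi,s=6):
    x0,y0,w,h=roi;m=np.zeros((h*s,w*s),np.uint8);c,n=np.cos(p[2]),np.sin(p[2]);R=np.array([[c,-n],[n,c]])
    for b in parts:
        P=b.copy();P[:,:2]=P[:,:2]@R.T+p[:2]
        q=(proj(cam,P)-[x0,y0]+.5)*s
        cv2.fillConvexPoly(m,cv2.convexHull(np.round(q*16).astype(np.int32)),255,shift=4)
    return cv2.resize(m,(w,h),interpolation=cv2.INTER_AREA)/255.
def fit(cam,im,parts,p0,roi,ign=None,pad=None):
    x0,y0,w,h=roi;a=im[y0:y0+h,x0:x0+w].astype(np.float32)
    r=(a[...,0]-a[...,2])/(a.sum(2)+1)*3   # brownness
    g=np.clip((0.42-r)/0.38,0,1)
    W=np.ones((h,w)) if ign is None else ign
    f=lambda p:(W*(model(cam,parts,p*[.01,.01,.05],roi)-g)**2).sum()
    p=np.array(p0)/[.01,.01,.05];best=None
    for k in range(3):
        rr=minimize(f,p,method='Nelder-Mead',options=dict(initial_simplex=np.vstack([p]+[p+d for d in np.eye(3)]),xatol=1e-3,fatol=1e-3));p=rr.x
    return p*[.01,.01,.05],rr.fun,g
E
python3 - <<'E'
from fit import *
for cam,f in(('top','t1'),('scene','s1')):
    im=cv2.cvtColor(cv2.imread(f'pics/{f}.png'),cv2.COLOR_BGR2RGB)
    for n,parts,p0,L in(('fr',FR,[.655,.188,np.radians(185)],.26),('sq',SQ,[.50,-.24,np.radians(198)],.14)):
        base=model(cam,parts,p0,(0,0,640,400),1);ys,xs=np.where(base>.3)
        roi=(xs.min()-8,ys.min()-8,np.ptp(xs)+17,np.ptp(ys)+17)
        if n=='fr': # ignore the crucible
            u=proj(cam,[.57,.106,.02])[0].astype(int);yy,xx=np.mgrid[roi[1]:roi[1]+roi[3],roi[0]:roi[0]+roi[2]]
            ign=(np.hypot(xx-u[0],yy-u[1])>(9 if cam=='top' else 14))*1.
        else: # ignore handle
            u=proj(cam,[*p0[:2],.034])[0];yy,xx=np.mgrid[roi[1]:roi[1]+roi[3],roi[0]:roi[0]+roi[2]]
            ign=(np.hypot(xx-u[0],yy-u[1])>11)*1.
        p,e,g=fit(cam,im,parts,p0,roi,ign)
        print(n,cam,np.round(p[:2],4),round(np.degrees(p[2]),2),'res',round(e,1),'mask',round(g.sum()),'model',round(model(cam,parts,p,roi).sum()))
t=(lambda u,v:(225+u/4-.375,160+v/4-.375))
print('cruc rim',pix('top',t(187,179),.038),'mat',pix('top',t(340,315),.004))
E
```

```text
fr top [0.6476 0.2015] 185.27 res 18.9 mask 1457 model 1441
sq top [ 0.4988 -0.2539] 197.94 res 13.8 mask 1146 model 1278
fr scene [0.6417 0.1985] 185.22 res 70.1 mask 1882 model 1753Traceback (most recent call last):
  File "<stdin>", line 13, in <module>
  File "fit.py", line 22, in fit
    rr=minimize(f,p,method='Nelder-Mead',options=dict(initial_simplex=np.vstack([p]+[p+d for d in np.eye(3)]),xatol=1e-3,fatol=1e-3));p=rr.x
    res = _minimize_neldermead(fun, x0, args, callback, bounds=bounds,
                               **options)
    fxr = func(xr)
    fx = function(np.copy(x), *(wrapper_args + args))
  File "fit.py", line 19, in <lambda>
    f=lambda p:(W*(model(cam,parts,p*[.01,.01,.05],roi)-g)**2).sum()
                   ~~~~~^^^^^^^^^^^^^^^^^^^^^^^^^^^^^^^
  File "fit.py", line 11, in model
    q=(proj(cam,P)-[x0,y0]+.5)*s
       ~~~~^^^^^^^
  File "look.py", line 6, in proj
    c=arm.camera_info(cam);P=np.atleast_2d(P);T=np.array(c["world_to_cam"])
ValueError: time passes only in moves, steps and waits
```

```bash
python3 - <<'E'
from workcell import arm
import pickle
d={}
for c in('top','scene'):
    i=arm.camera_info(c);d[c]={k:i[k] for k in('camera_matrix','world_to_cam')}
pickle.dump(d,open('cal.pkl','wb'))
E
sed -i 's/arm.camera_info(cam)/CAL[cam]/; s/^from workcell import arm/from workcell import arm\nimport pickle,os\nCAL=pickle.load(open("cal.pkl","rb"))/' look.py
python3 - <<'E'
from fit import *
t=(lambda u,v:(225+u/4-.375,160+v/4-.375))
print('cruc rim',pix('top',t(187,179),.038),'mat',pix('top',t(340,315),.004))
print('handle top',pix('top',(340+178/4-.375,180+170/4-.375),.06-.003))
cam='scene';im=cv2.cvtColor(cv2.imread(f'pics/s1.png'),cv2.COLOR_BGR2RGB)
for n,parts,p in(('fr',FR,[.6476,.2015,np.radians(185.3)]),('sq',SQ,[.4988,-.2539,np.radians(197.9)])):
    m=model(cam,parts,p,(0,0,640,400),1);c=cv2.findContours((m>.5).astype(np.uint8),0,1)[0];cv2.drawContours(im,c,-1,(255,0,0),1)
a=im[140:280,255:420];cv2.imwrite('pics/c2.png',cv2.cvtColor(cv2.resize(a,None,fx=4,fy=4),cv2.COLOR_RGB2BGR))
s=arm.get_state();print(s['time'])
E
```

```text
cruc rim [0.56869534 0.10408171 0.038     ] mat [ 0.45816511 -0.01547018  0.004     ]
handle top [ 0.4985768  -0.25301181  0.057     ]
0.9
```

View pics/c2.png

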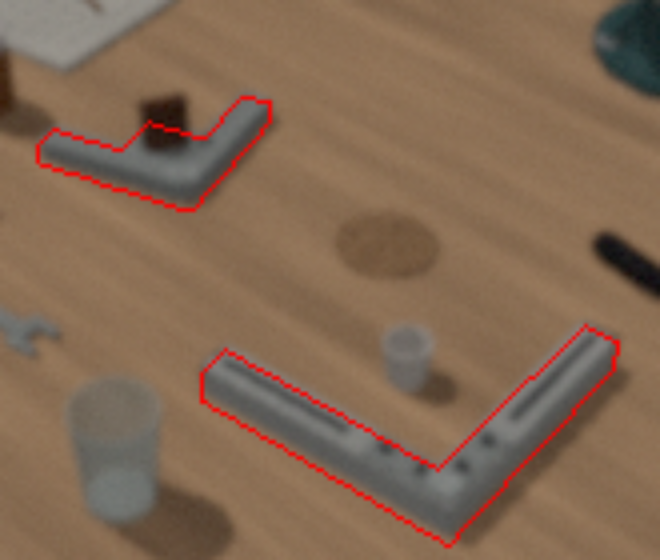

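The overlay shows the frame and square poses from the top fit agreeing with the scene view. Poses: frame (0.6476, 0.2015), 185.3°; square (0.4988, -0.2539), 197.9°; crucible (0.5687, 0.104); mat (0.458, -0.0155). Now moving.

apply_moves:
  series:
    - [[0,-3.9,-1.75,0,0,0,0.75],[0,-3.9,-1.75,0,0,0,0.75],[0,-3.9,-1.75,0,0,0,0.75],[0,-3.9,-1.75,0,0,0,0.75],[0,-3.9,-1.75,0,0,0,0.75],[0,-3.9,-1.75,0,0,0,0.75],[0,-3.9,-1.75,0,0,0,0.75],[0,-3.9,-1.75,0,0,0,0.75]]

```text
time: 1.7
ee_pos: [0.4638, 0.2314, 0.1814]
tool_rot: [-2.2, 89.8, 62.9]
contact_force: [0.6, 1.4, -0.9]
gripper_width: 0.745
```

apply_moves:
  series:
    - [[0,0,0,8,0,0,0.75],[0,0,0,8,0,0,0.75],[0,0,0,8,0,0,0.75],[0,0,0,8,0,0,0.75],[0,0,0,8,0,0,0.75],[0,0,0,8,0,0,0.75],[0,0,0,0,0,0,0.75]]

```text
time: 2.4
ee_pos: [0.4684, 0.2243, 0.1809]
tool_rot: [16.9, 89.8, 31.4]
contact_force: [-0.1, 0.8, -0.5]
gripper_width: 0.75
```

```bash
cat > go.py <<'E'
import sys,numpy as np
from look import arm
from scipy.spatial.transform import Rotation as R
# usage: go.py x y z phi  -> remaining shift (cm) in tool axes, turn rotvec (deg)
s=arm.get_state();M=R.from_euler('xyz',s['tool_rot'],degrees=True)
t=np.array(list(map(float,sys.argv[1:4])));ph=np.radians(float(sys.argv[4]))
z=np.array([np.cos(ph),np.sin(ph),0]);x=np.array([0,0,-1.]);G=R.from_matrix(np.c_[x,np.cross(z,x),z])
print('t',round(s['time'],2),'pos',np.round(s['ee_pos'],4),'F',np.round(s['contact_force'],1),'w',round(s['gripper_width'],3),'J6',round(s['qpos'][5],1))
print('shift cm',np.round(M.inv().apply(t-s['ee_pos'])*100,2),'turn',np.round((M.inv()*G).as_rotvec(degrees=True),2))
print('shift after turn',np.round(G.inv().apply(t-s['ee_pos'])*100,2))
E
python3 go.py 0.5687 0.1041 0.10 16
```

```text
t 2.4 pos [0.4684 0.2243 0.1809] F [-0.1  0.8 -0.5] w 0.75 J6 4.8
shift cm [  8.1  -14.16   6.67] turn [-1.48  0.15 -0.04]
shift after turn [  8.09 -14.32   6.32]
```

apply_moves:
  series:
    - [[0,-3.5,1.7,0,0,0,0.75],[0,-3.5,1.7,0,0,0,0.75],[0,-3.5,1.7,0,0,0,0.75],[0,-3.5,1.7,0,0,0,0.75],[4,0,0,0,0,0,0.75],[4,0,0,0,0,0,0.75],[0,0,0,0,0,0,0.75]]

```text
time: 3.1
ee_pos: [0.5763, 0.1029, 0.1012]
tool_rot: [2.0, 89.5, 18.0]
contact_force: [-0.1, -0.2, -1.0]
gripper_width: 0.751
```

```bash
python3 go.py 0.5687 0.1041 0.024 14.5
python3 - <<'E'
from look import *
im=save('top','t2');
for c in('top','scene'):
    arm.get_image(c);print(c,[(np.round(d['point'],4).tolist(),round(d['p'],2)) for d in arm.search_frame('crucible',c)][:3])
E
```

```text
t 3.1 pos [0.5763 0.1029 0.1012] F [-0.1 -0.2 -1. ] w 0.751 J6 -11.5
shift cm [ 7.72  0.32 -0.77] turn [ 1.52  0.54 -0.03]
shift after turn [ 7.72  0.31 -0.7 ]
top []
scene [([0.5694, 0.1088, 0.0233], 0.58)]
```

apply_moves:
  series:
    - [[0,0.3,-0.7,1.5,0.5,0,0.75],[2,0,0,0,0,0,0.75],[2,0,0,0,0,0,0.75],[2,0,0,0,0,0,0.75],[1.5,0,0,0,0,0,0.75],[0,0,0,0,0,0,0.75]]

```text
time: 3.95
ee_pos: [0.5803, 0.1088, 0.0463]
tool_rot: [-7.9, 87.9, 6.6]
contact_force: [-0.2, 0.4, -0.3]
gripper_width: 0.75
```

```bash
python3 go.py 0.5687 0.1041 0.024 14.5
```

```text
t 3.95 pos [0.5803 0.1088 0.0463] F [-0.2  0.4 -0.3] w 0.75 J6 -9.4
shift cm [ 2.18 -0.16 -1.32] turn [-0.04  2.09  0.29]
shift after turn [ 2.23 -0.17 -1.24]
```

apply_moves:
  series:
    - [[0,-0.2,-1.2,0,2,0,0.75],[0,0,0,0,0,0,0.75],[0,0,0,0,0,0,0.75]]

```text
time: 4.25
ee_pos: [0.5707, 0.1047, 0.0493]
tool_rot: [-42.8, 89.5, -28.3]
contact_force: [0.6, 0.3, 0.0]
gripper_width: 0.749
```

```bash
python3 go.py 0.5687 0.1041 0.024 14.5
```

```text
t 4.25 pos [0.5707 0.1047 0.0493] F [0.6 0.3 0. ] w 0.749 J6 -9.5
shift cm [ 2.53  0.01 -0.22] turn [-0.04  0.35  0.32]
shift after turn [ 2.53 -0.01 -0.2 ]
```

apply_moves:
  series:
    - [[1.2,0,-0.2,0,0.3,0,0.75],[1.2,0,0,0,0.3,0,0.75],[0.2,0,0,0,0,0,0.75]]

```text
time: 4.55
ee_pos: [0.5705, 0.1044, 0.0237]
tool_rot: [-89.4, 89.6, -75.0]
contact_force: [-0.2, -1.0, -0.3]
gripper_width: 0.751
```

```bash
python3 go.py 0.5687 0.1041 0.024 14.5
```

```text
t 4.55 pos [0.5705 0.1044 0.0237] F [-0.2 -1.  -0.3] w 0.751 J6 -9.4
shift cm [-0.04  0.01 -0.18] turn [-0.05  0.    0.36]
shift after turn [-0.03  0.01 -0.18]
```

apply_moves:
  series:
    - [[0,0,-0.2,0,0,0,0.6],[0,0,0,0,0,0,0.5],[0,0,0,0,0,0,0.42],[0,0,0,0,0,0,0.35],[0,0,0,0,0,0,0.3],[0,0,0,0,0,0,0.3],[0,0,0,0,0,0,0.3]]
  squeeze: 8

```text
time: 5.25
ee_pos: [0.5682, 0.1039, 0.0229]
tool_rot: [-97.5, 89.7, -83.1]
contact_force: [-0.0, 0.3, -0.6]
gripper_width: 0.303
```

```bash
python3 go.py 0.4580 -0.0155 0.12 14.5
```

```text
t 5.25 pos [0.5682 0.1039 0.0229] F [-0.   0.3 -0.6] w 0.303 J6 -9.4
shift cm [ -9.65  -8.87 -13.66] turn [-0.05 -0.05  0.34]
shift after turn [ -9.71  -8.8  -13.66]
```

apply_moves:
  series:
    - [[0,0,0,0,0,0,0.2],[0,0,0,0,0,0,0.2],[0,0,0,0,0,0,0.2]]

```text
time: 5.55
ee_pos: [0.5684, 0.1039, 0.0232]
tool_rot: [-92.5, 89.6, -78.0]
contact_force: [0.8, -0.9, -0.4]
gripper_width: 0.197
```

Run:
```python
from look import *
a=save('scene','s2');b=save('top','t3')
A=cv2.resize(a[190:290,290:400],(440,400));B=cv2.resize(b[160:260,220:310],(360,400))
cv2.imwrite('pics/c3.png',np.hstack([A,B])[...,::-1])
```

```text
(no output)
```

View pics/c3.png

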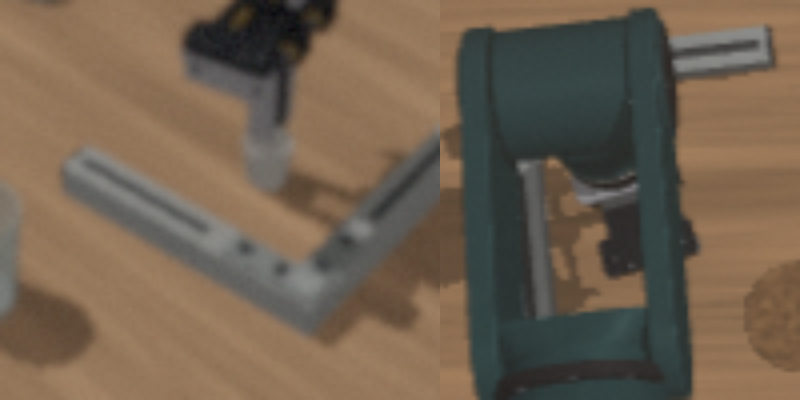

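```bash
python3 - <<'E'
from look import *
for p in([.5684,.1039,.009],[.5684,.1039,.0],[.5684,.1039,.038],[.5687,.1041,.038],[.5687,.124,.038]): print(p,proj('scene',p)[0],proj('top',p)[0], 'crop',(proj('scene',p)[0]-[290,190])*4)
E
python3 go.py 0.5684 0.1039 0.023 14.5
```

```text
[0.5684, 0.1039, 0.009] [355.76491317 232.17483163] [272.51261166 205.75815541] crop [263.05965269 168.69932651]
[0.5684, 0.1039, 0.0] [355.62886549 234.27015661] [272.83888063 206.1489592 ] crop [262.51546196 177.08062645]
[0.5684, 0.1039, 0.038] [356.21149885 225.29678622] [271.43211373 204.46393891] crop [264.8459954  141.18714487]
[0.5687, 0.1041, 0.038] [356.19689755 225.37410208] [271.3693161  204.37374024] crop [264.78759018 141.49640832]
[0.5687, 0.124, 0.038] [361.13790057 228.44833499] [265.19814313 204.5575536 ] crop [284.5516023  153.79333996]
t 5.65 pos [0.5684 0.1039 0.0232] F [-0.7  0.2 -0.1] w 0.202 J6 -9.4
shift cm [ 0.02 -0.   -0.  ] turn [-0.05 -0.02  0.35]
shift after turn [ 0.02 -0.   -0.  ]
```

Run:
```python
from look import *
a=cv2.imread('pics/s2.png');A=cv2.resize(a[185:250,320:395],None,fx=9,fy=9,interpolation=cv2.INTER_CUBIC)
b=cv2.imread('pics/s1.png');B=cv2.resize(b[205:250,335:380],(200,200),interpolation=cv2.INTER_CUBIC)
A[:200,475:675]=B
cv2.imwrite('pics/c4.png',A)
```

```text
(no output)
```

View pics/c4.png

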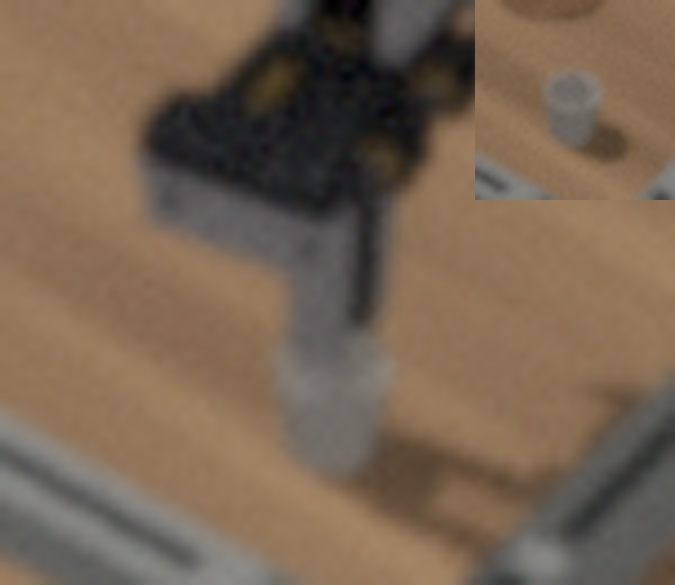

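Run:
```python
from look import *
f=lambda p:np.round((proj('scene',p)[0]-[320,185])*9)
z=np.array([np.cos(np.radians(14.5)),np.sin(np.radians(14.5)),0]);c=np.array([.5684,.1039,0]);y=np.array([-z[1],z[0],0])
for w in(.0094,.022,.0885): 
  for h in(.009,.05,.106): print(w,h,'+',f(c+z*w+[0,0,h]),'-',f(c-z*w+[0,0,h]))
print('body corners',[f(c+z*a*.0885+y*b*.0375+[0,0,.106]) for a in(1,-1) for b in(1,-1)])
T=np.array(CAL['scene']['world_to_cam']);print('cam pos',-T[:3,:3].T@T[:3,3])
```

```text
0.0094 0.009 + [310. 441.] - [334. 409.]
0.0094 0.05 + [315. 353.] - [340. 321.]
0.0094 0.106 + [323. 226.] - [348. 195.]
0.022 0.009 + [293. 463.] - [350. 387.]
0.022 0.05 + [299. 374.] - [356. 300.]
0.022 0.106 + [306. 248.] - [365. 174.]
0.0885 0.009 + [203. 583.] - [430. 280.]
0.0885 0.05 + [206. 494.] - [438. 193.]
0.0885 0.106 + [211. 366.] - [449.  69.]
body corners [array([318., 407.]), array([107., 327.]), array([548., 102.]), array([351.,  37.])]
cam pos [1.30047648 0.68328526 0.88020576]
```

The view is ambiguous: the fingers read 19 mm open, yet the cup looks unmoved at the same spot. I'll reopen and look again before doing anything else.

apply_moves:
  series:
    - [[0,0,0,0,0,0,0.75],[0,0,0,0,0,0,0.75],[0,0,0,0,0,0,0.75],[0,0,0,0,0,0,0.75],[0,0,0,0,0,0,0.75],[0,0,0,0,0,0,0.75]]

```text
time: 6.25
ee_pos: [0.5683, 0.1039, 0.0231]
tool_rot: [-94.5, 89.7, -80.1]
contact_force: [0.1, 0.3, -0.1]
gripper_width: 0.674
```

```bash
python3 go.py .5684 .1039 .023 14.5
python3 - <<'E'
from look import *
a=save('scene','s3');A=cv2.resize(a[175:260,310:395],(600,600),interpolation=cv2.INTER_CUBIC)
cv2.imwrite('pics/c5.png',A[...,::-1])
print([(np.round(d['point'],4).tolist(),round(d['p'],2)) for d in arm.search_frame('crucible','scene')][:3])
E
```

```text
t 6.25 pos [0.5683 0.1039 0.0231] F [ 0.1  0.3 -0.1] w 0.674 J6 -9.4
shift cm [ 0.01 -0.    0.01] turn [-0.05 -0.03  0.35]
shift after turn [ 0.01 -0.    0.01]
[([0.5722, 0.1125, 0.0228], 0.41)]
```

View pics/c5.png

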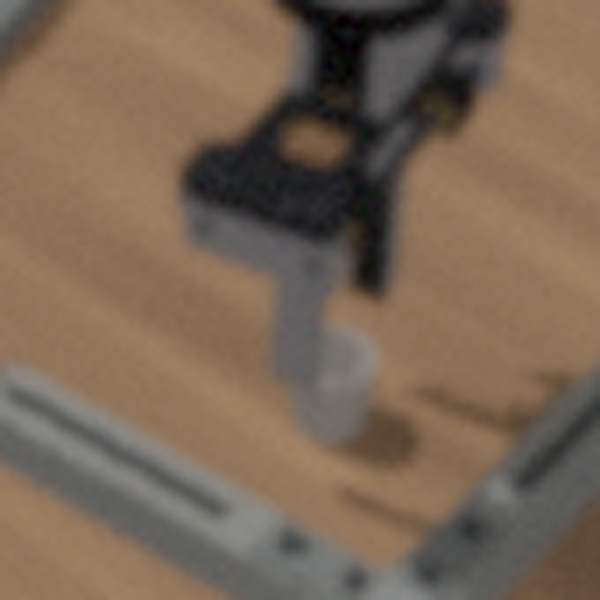

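Run:
```python
from look import *
p=np.radians(64.4);z=np.array([np.cos(p),np.sin(p),0]);c=np.array([.2377,.496,0])
for h in(.167,.207): print('start tips z',h,[np.round(proj('scene',c+z*a*.053+[0,0,h])[0],1) for a in(1,-1)])
p=np.radians(14.5);z=np.array([np.cos(p),np.sin(p),0]);c=np.array([.5683,.1039,0])
for h in(.009,.049): print('now tips z',h,[np.round((proj('scene',c+z*a*.038+[0,0,h])[0]-[310,175])*600/85) for a in(1,-1)])
a=cv2.imread('pics/s1.png')[120:220,500:620];cv2.imwrite('pics/c6.png',cv2.resize(a,None,fx=5,fy=5,interpolation=cv2.INTER_CUBIC))
```

```text
start tips z 0.167 [array([557.7, 212. ]), array([529.3, 189.6])]
start tips z 0.207 [array([563.1, 200.4]), array([533.7, 178.3])]
now tips z 0.009 [array([284., 455.]), array([361., 354.])]
now tips z 0.049 [array([288., 388.]), array([366., 287.])]
```

View pics/c6.png

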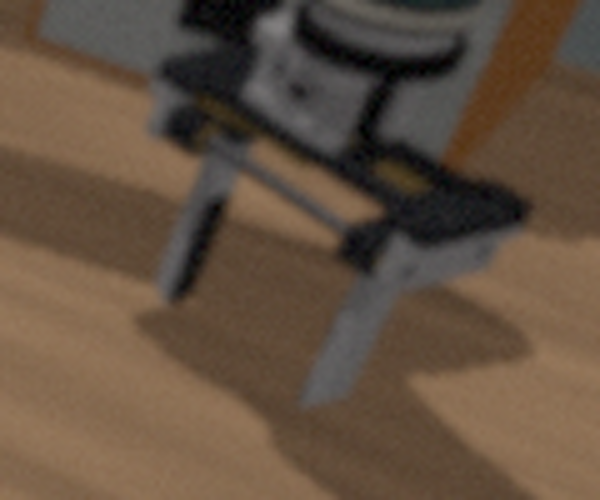

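The start picture settles it. In both poses the fingertips show about 39 mm higher than the reported TCP plus the stated geometry implies, while the horizontal position agrees. So the reported z reads about 39 mm low, and the fingers closed just above the cup. I'll go down by the missing amount.

apply_moves:
  series:
    - [[1.3,0,0,0,0,0,0.75],[1.3,0,0,0,0,0,0.75],[0.8,0,0,0,0,0,0.75],[0,0,0,0,0,0,0.75]]

```text
time: 6.75
ee_pos: [0.5676, 0.1036, -0.0148]
tool_rot: [-109.7, 89.6, -95.2]
contact_force: [-0.5, -0.7, -0.9]
gripper_width: 0.75
```

```bash
python3 go.py .5684 .1039 -0.015 14.5
```

```text
t 6.75 pos [ 0.5676  0.1036 -0.0148] F [-0.5 -0.7 -0.9] w 0.75 J6 -9.4
shift cm [0.02 0.01 0.09] turn [-0.05 -0.12  0.33]
shift after turn [0.02 0.01 0.09]
```

No contact at reported z = -0.015, which confirms the offset. Closing now.

apply_moves:
  series:
    - [[0,0,0,0,0,0,0.6],[0,0,0,0,0,0,0.5],[0,0,0,0,0,0,0.42],[0,0,0,0,0,0,0.35],[0,0,0,0,0,0,0.25],[0,0,0,0,0,0,0.25],[0,0,0,0,0,0,0.25]]
  squeeze: 8

```text
time: 7.45
ee_pos: [0.5681, 0.1037, -0.0143]
tool_rot: [-100.0, 89.7, -85.5]
contact_force: [0.1, 0.0, -0.2]
gripper_width: 0.416
```

```bash
python3 go.py 0.4580 -0.0155 0.045 14.5
```

```text
t 7.45 pos [ 0.5681  0.1037 -0.0143] F [ 0.1  0.  -0.2] w 0.416 J6 -9.4
shift cm [ -5.86  -8.83 -13.64] turn [-0.05 -0.06  0.34]
shift after turn [ -5.93  -8.78 -13.65]
```

apply_moves:
  series:
    - [[-2,0,0,0,0,0,0.25],[-2,0,0,0,0,0,0.25],[-2,0,0,0,0,0,0.25],[0,-1.5,-2.3,0,0,0,0.25],[0,-1.5,-2.3,0,0,0,0.25],[0,-1.5,-2.3,0,0,0,0.25],[0,-1.5,-2.3,0,0,0,0.25],[0,-1.5,-2.3,0,0,0,0.25]]

```text
time: 8.25
ee_pos: [0.4746, 0.0016, 0.049]
tool_rot: [-80.5, 89.6, -65.7]
contact_force: [0.9, -0.4, -0.0]
gripper_width: 0.416
```

```bash
python3 go.py 0.4580 -0.0155 0.045 14.5
```

```text
t 8.25 pos [0.4746 0.0016 0.049 ] F [ 0.9 -0.4 -0. ] w 0.416 J6 -21.1
shift cm [ 0.4  -1.23 -2.04] turn [0.25 0.06 0.38]
shift after turn [ 0.4  -1.24 -2.03]
```

apply_moves:
  series:
    - [[0,-1.2,-2,0,0,0,0.25],[0,0,0,0,0,0,0.25],[2,0,0,0,0,0,0.25],[2,0,0,0,0,0,0.25],[0,0,0,0,0,0,0.25]]

```text
time: 8.75
ee_pos: [0.4585, -0.0171, 0.0101]
tool_rot: [-50.7, 89.4, -36.2]
contact_force: [-0.8, 0.0, -1.1]
gripper_width: 0.415
```

```bash
python3 go.py 0.4580 -0.0155 -0.0093 14.5
```

```text
t 8.75 pos [ 0.4585 -0.0171  0.0101] F [-0.8  0.  -1.1] w 0.415 J6 -23.4
shift cm [ 1.94  0.18 -0.02] turn [-0.01  0.39  0.47]
shift after turn [ 1.94  0.17 -0.01]
```

apply_moves:
  series:
    - [[1,0.1,0,0,0.3,0.4,0.25],[0.7,0,0,0,0,0,0.25],[0.2,0,0,0,0,0,0.25],[0,0,0,0,0,0,0.25]]

```text
time: 9.15
ee_pos: [0.4609, -0.0151, -0.0085]
tool_rot: [-16.2, 89.7, -1.6]
contact_force: [0.6, -0.3, -0.2]
gripper_width: 0.421
```

```bash
python3 go.py 0.4580 -0.0155 -0.0103 14.5
```

```text
t 9.15 pos [ 0.4609 -0.0151 -0.0085] F [ 0.6 -0.3 -0.2] w 0.421 J6 -23.5
shift cm [ 0.18  0.03 -0.3 ] turn [0.07 0.24 0.07]
shift after turn [ 0.18  0.03 -0.3 ]
```

apply_moves:
  series:
    - [[0.1,0,-0.2,0,0,0,0.25],[0.1,0,0,0,0,0,0.25],[0,0,0,0,0,0,0.25],[0,0,0,0,0,0,0.45],[0,0,0,0,0,0,0.55],[0,0,0,0,0,0,0.7],[0,0,0,0,0,0,0.7],[0,0,0,0,0,0,0.7]]

```text
time: 9.95
ee_pos: [0.4606, -0.0159, -0.0085]
tool_rot: [-19.7, 89.5, -5.1]
contact_force: [-0.1, -0.7, 0.2]
gripper_width: 0.696
```

apply_moves:
  series:
    - [[-2.5,0,0,0,0,0,0.7],[-3.5,0,0,0,0,0,0.7],[-3.5,0,0,0,0,0,0.7],[-2.5,0,0,0,0,0,0.7],[0,0,0,0,0,0,0.4]]

```text
time: 10.45
ee_pos: [0.4579, -0.0155, 0.1138]
tool_rot: [-13.8, 89.8, 0.7]
contact_force: [-0.4, -0.0, -0.1]
gripper_width: 0.648
```

```bash
python3 go.py 0.4988 -0.2539 0.09 62.9
python3 - <<'E'
from look import *
for c in('top','scene'):
    arm.get_image(c);print(c,[(np.round(d['point'],4).tolist(),round(d['p'],2)) for d in arm.search_frame('crucible',c)][:3])
E
```

```text
t 10.45 pos [ 0.4579 -0.0155  0.1138] F [-0.4 -0.  -0.1] w 0.648 J6 -23.6
shift cm [  2.39 -24.1   -2.05] turn [-48.34   0.17   0.14]
shift after turn [  2.38 -14.5  -19.36]
top [([0.7563, -0.1901, 0.0088], 0.47)]
scene [([0.4614, -0.0109, 0.0297], 0.61)]
```

The network puts the crucible on the mat (scene: 0.461, -0.011). Moving on to the square's handle.

apply_moves:
  series:
    - [[0,-4,-0.3,0,0,0,0.4],[0,-4,-0.3,0,0,0,0.4],[0,-4,-0.3,0,0,0,0.4],[0,-4,-0.3,0,0,0,0.4],[0,-4,-0.4,0,0,0,0.4],[0,-3.5,-0.4,0,0,0,0.4],[0,0,0,0,0,0,0.4]]

```text
time: 11.35
ee_pos: [0.4874, -0.2503, 0.0882]
tool_rot: [140.2, 88.0, 155.1]
contact_force: [-0.6, -0.1, -0.4]
gripper_width: 0.399
```

apply_moves:
  series:
    - [[0,0,0,-8,0,0,0.4],[0,0,0,-8,0,0,0.4],[0,0,0,-8,0,0,0.4],[0,0,0,-8,0,0,0.4],[0,0,0,-8,0,0,0.4],[0,0,0,-8,0,0,0.4],[0,0,0,0,0,0,0.4]]

```text
time: 12.05
ee_pos: [0.4788, -0.2408, 0.0721]
tool_rot: [83.8, 86.2, 148.6]
contact_force: [0.4, 0.6, -0.4]
gripper_width: 0.396
```

```bash
python3 go.py 0.4988 -0.2539 0.04 62.9
```

```text
t 12.05 pos [ 0.4788 -0.2408  0.0721] F [ 0.4  0.6 -0.4] w 0.396 J6 -97.5
shift cm [ 3.05 -2.57 -0.35] turn [ 1.91  0.35 -3.79]
shift after turn [ 3.21 -2.37 -0.25]
```

apply_moves:
  series:
    - [[0,-2.5,-0.3,2,0.3,-3.8,0.4],[0,0,0,0,0,0,0.4],[0,0,0,0,0,0,0.4]]

```text
time: 12.35
ee_pos: [0.4979, -0.2507, 0.0665]
tool_rot: [72.2, 89.6, 134.6]
contact_force: [-0.1, -0.3, 0.5]
gripper_width: 0.399
```

```bash
python3 go.py 0.4988 -0.2539 0.04 62.9
```

```text
t 12.35 pos [ 0.4979 -0.2507  0.0665] F [-0.1 -0.3  0.5] w 0.399 J6 -95.1
shift cm [ 2.65 -0.25 -0.25] turn [-0.46  0.14 -0.42]
shift after turn [ 2.65 -0.22 -0.25]
```

apply_moves:
  series:
    - [[0,-0.25,-0.25,-0.5,0,-0.4,0.4],[1.5,0,0,0,0,0,0.4],[0,0,0,0,0,0,0.4]]

```text
time: 12.65
ee_pos: [0.4978, -0.253, 0.0496]
tool_rot: [52.1, 89.7, 115.1]
contact_force: [0.7, 0.6, -0.4]
gripper_width: 0.401
```

```bash
python3 go.py 0.4988 -0.2539 -0.003 62.9;  python3 - <<'E'
from look import *
a=save('scene','s4');u=proj('scene',[.4988,-.2539,.06])[0].astype(int)
cv2.imwrite('pics/c7.png',cv2.resize(a[u[1]-45:u[1]+40,u[0]-45:u[0]+45],None,fx=6,fy=6,interpolation=cv2.INTER_CUBIC)[...,::-1])
E
```

```text
t 12.65 pos [ 0.4978 -0.253   0.0496] F [ 0.7  0.6 -0.4] w 0.401 J6 -95.8
shift cm [ 5.26 -0.15 -0.05] turn [ 0.04  0.16 -0.21]
shift after turn [ 5.26 -0.13 -0.04]
```

View pics/c7.png

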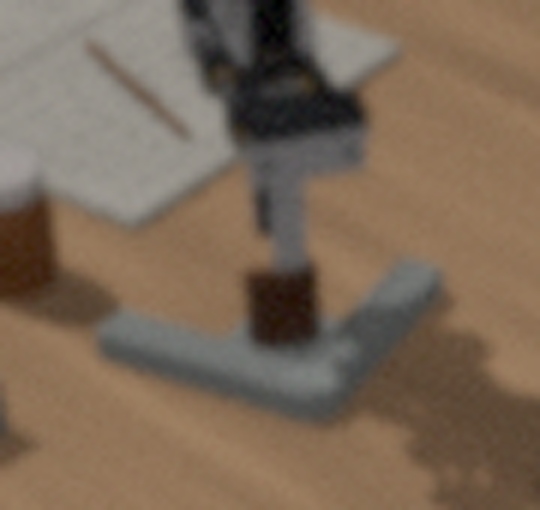

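The fingers straddle the handle as intended, with the front tip at (288,262) and the rear at (262,235) in the crop. Going down.

apply_moves:
  series:
    - [[1.3,-0.1,0,0,0,0,0.4],[1.3,0,0,0,0,0,0.4],[1.3,0,0,0,0,0,0.4],[0.9,0,0,0,0,0,0.4],[0,0,0,0,0,0,0.4]]

```text
time: 13.2
ee_pos: [0.4989, -0.2536, -0.0021]
tool_rot: [47.9, 89.8, 110.8]
contact_force: [-0.2, 0.7, -0.2]
gripper_width: 0.4
```

```bash
python3 go.py 0.4988 -0.2539 -0.003 62.9
```

```text
t 13.2 pos [ 0.4989 -0.2536 -0.0021] F [-0.2  0.7 -0.2] w 0.4 J6 -95.8
shift cm [ 0.09 -0.   -0.03] turn [ 0.01  0.16 -0.17]
shift after turn [ 0.09 -0.   -0.03]
```

apply_moves:
  series:
    - [[0,0,0,0,0,0,0.25],[0,0,0,0,0,0,0.1],[0,0,0,0,0,0,0.05],[0,0,0,0,0,0,0.05],[0,0,0,0,0,0,0.05],[0,0,0,0,0,0,0.05]]
  squeeze: 40

```text
time: 13.8
ee_pos: [0.4991, -0.2538, -0.002]
tool_rot: [47.6, 89.8, 110.5]
contact_force: [-0.5, -0.2, -1.8]
gripper_width: 0.168
```

apply_moves:
  series:
    - [[-1,0,0,0,0,0,0.05],[-2,0,0,0,0,0,0.05],[-2,0,0,0,0,0,0.05],[-2.5,0,0,0,0,0,0.05],[-1.5,0,0,0,0,0,0.05],[0,0,0,0,0,0,0.05]]

```text
time: 14.4
ee_pos: [0.4976, -0.253, 0.0916]
tool_rot: [67.5, 89.5, 130.4]
contact_force: [0.5, 0.2, -2.7]
gripper_width: 0.168
```

```bash
python3 go.py 0.56 0.105 0.085 50.3
python3 - <<'E'
from look import *
a=save('scene','s5');u=proj('scene',[.4988,-.2539,.1])[0].astype(int)
cv2.imwrite('pics/c8.png',cv2.resize(a[u[1]-45:u[1]+45,u[0]-45:u[0]+90],None,fx=5,fy=5,interpolation=cv2.INTER_CUBIC)[...,::-1])
E
```

```text
t 14.4 pos [ 0.4976 -0.253   0.0916] F [ 0.5  0.2 -2.7] w 0.168 J6 -95.8
shift cm [ 0.84 10.74 34.71] turn [12.62  0.13 -0.44]
shift after turn [ 0.66 18.06 31.53]
```

View pics/c8.png

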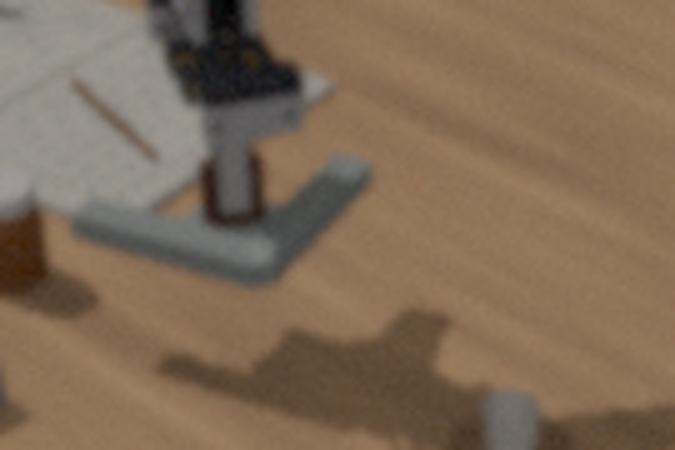

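The square hangs level from the handle (weight reading about 2.7 N). Carrying it over.

apply_moves:
  series:
    - [[0,0.9,2.9,0,0,0,0.05],[0,0.9,2.9,0,0,0,0.05],[0,0.9,2.9,0,0,0,0.05],[0,0.9,2.9,0,0,0,0.05],[0,0.9,2.9,0,0,0,0.05],[0,0.9,2.9,0,0,0,0.05],[0,0,0,0,0,0,0.05]]

```text
time: 15.15
ee_pos: [0.5238, -0.0663, 0.0823]
tool_rot: [86.8, 88.6, 149.5]
contact_force: [-0.3, -0.1, -2.6]
gripper_width: 0.165
```

```bash
python3 go.py 0.56 0.105 0.085 50.3
```

```text
t 15.15 pos [ 0.5238 -0.0663  0.0823] F [-0.3 -0.1 -2.6] w 0.165 J6 -76.3
shift cm [-0.14  4.65 16.88] turn [12.36 -0.07 -1.36]
shift after turn [-0.27  8.15 15.49]
```

apply_moves:
  series:
    - [[-0.1,0.8,2.8,0,0,-0.3,0.05],[-0.1,0.8,2.8,0,0,-0.3,0.05],[-0.1,0.8,2.8,0,0,-0.3,0.05],[-0.1,0.8,2.8,0,0,-0.3,0.05],[-0.1,0.8,2.8,0,0,-0.3,0.05],[-0.1,0.6,2.5,0,0,-0.3,0.05],[0,0,0,6,0,0,0.05],[0,0,0,6,0,0,0.05]]

```text
time: 15.95
ee_pos: [0.5536, 0.1039, 0.0773]
tool_rot: [163.8, 89.3, -146.0]
contact_force: [-0.1, 0.2, -2.5]
gripper_width: 0.165
```

```bash
python3 go.py 0.579 0.122 0.03 50.3
```

```text
t 15.95 pos [0.5536 0.1039 0.0773] F [-0.1  0.2 -2.5] w 0.165 J6 -45.0
shift cm [ 4.69 -0.81  3.07] turn [-0.15 -0.69 -0.2 ]
shift after turn [ 4.73 -0.8   3.01]
```

apply_moves:
  series:
    - [[0,-0.4,1.4,0,-0.5,-0.2,0.05],[0,-0.4,1.4,0,0,0,0.05],[0,0,0,0,0,0,0.05],[1.5,0,0,0,0,0,0.05],[1.5,0,0,0,0,0,0.05],[0,0,0,0,0,0,0.05]]

```text
time: 16.55
ee_pos: [0.5777, 0.1186, 0.041]
tool_rot: [155.8, 89.5, -153.7]
contact_force: [-0.2, -0.2, -3.7]
gripper_width: 0.167
```

```bash
python3 go.py 0.580 0.120 -0.002 50.3
```

```text
t 16.55 pos [0.5777 0.1186 0.041 ] F [-0.2 -0.2 -3.7] w 0.167 J6 -44.3
shift cm [ 4.3  -0.11  0.29] turn [ 0.21 -0.47 -0.21]
shift after turn [ 4.3  -0.09  0.25]
```

apply_moves:
  series:
    - [[1.2,-0.1,0.2,0.2,-0.5,-0.2,0.05],[1.2,0,0,0,0,0,0.05],[1.2,0,0,0,0,0,0.05],[0.4,0,0,0,0,0,0.05],[0,0,0,0,0,0,0.05]]

```text
time: 17.05
ee_pos: [0.579, 0.1183, -0.0015]
tool_rot: [130.4, 89.9, -179.2]
contact_force: [-0.5, -0.3, -3.2]
gripper_width: 0.166
```

```bash
python3 go.py 0.5934 0.1362 -0.002 50.3
python3 - <<'E'
from look import *
a=save('scene','s6')
cv2.imwrite('pics/c9.png',cv2.resize(a[165:285,295:425],None,fx=5,fy=5,interpolation=cv2.INTER_CUBIC)[...,::-1])
E
```

```text
t 17.05 pos [ 0.579   0.1183 -0.0015] F [-0.5 -0.3 -3.2] w 0.166 J6 -44.3
shift cm [0.05 0.04 2.29] turn [ 0.04 -0.04 -0.05]
shift after turn [0.05 0.04 2.29]
```

View pics/c9.png

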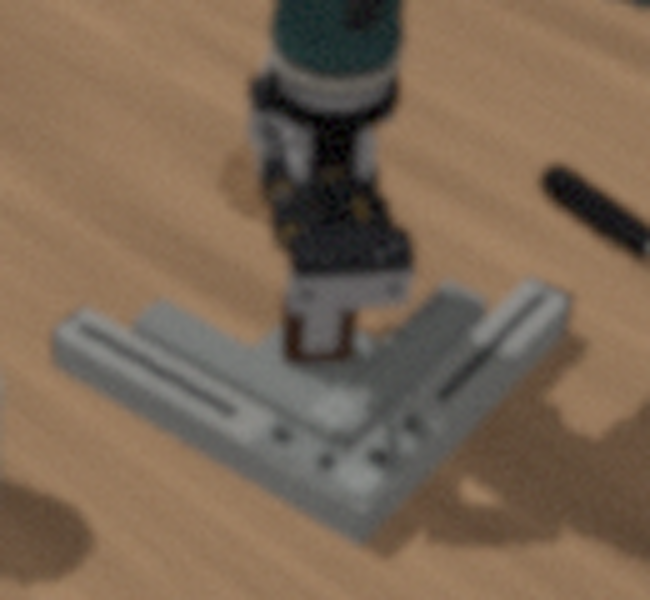

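The square sits parallel to the rails with a small gap to both; its weight is still on the gripper. I'll lower it the last millimetre and slide it in.

apply_moves:
  series:
    - [[0.1,0,0,0,0,0,0.05],[0.1,0,0,0,0,0,0.05],[0.1,0,0.5,0,0,0,0.05],[0,0,0.5,0,0,0,0.05],[0,0,0.4,0,0,0,0.05],[0,0,0,0,0,0,0.05]]

```text
time: 17.7
ee_pos: [0.5913, 0.1306, -0.001]
tool_rot: [-39.2, 89.7, 11.2]
contact_force: [-0.1, -0.6, -2.5]
gripper_width: 0.166
```

```bash
python3 go.py 0.5934 0.1362 -0.003 50.3
```

```text
t 17.7 pos [ 0.5913  0.1306 -0.001 ] F [-0.1 -0.6 -2.5] w 0.166 J6 -43.3
shift cm [0.2  0.19 0.56] turn [0.07 0.22 0.18]
shift after turn [0.2  0.19 0.57]
```

apply_moves:
  series:
    - [[0.2,0.2,0.1,0,0.2,0.2,0.05],[0.2,0,0,0,0,0,0.05]]

```text
time: 17.9
ee_pos: [0.5914, 0.1328, -0.0021]
tool_rot: [-50.9, 89.9, -0.5]
contact_force: [-4.6, 0.5, 11.5]
gripper_width: 0.167
```

```bash
python3 go.py 0.5934 0.1362 -0.003 50.3
```

```text
t 17.9 pos [ 0.5914  0.1328 -0.0021] F [-4.6  0.5 11.5] w 0.167 J6 -43.1
shift cm [0.09 0.06 0.39] turn [0.09 0.06 0.07]
shift after turn [0.09 0.06 0.39]
```

apply_moves:
  series:
    - [[0,0.1,0.3,0,0,0,0.05],[0,0,0.3,0,0,0,0.05],[0,0,0.3,0,0,0,0.05]]

```text
time: 18.2
ee_pos: [0.5924, 0.1336, -0.0013]
tool_rot: [-171.7, 89.1, -121.4]
contact_force: [-8.9, -7.0, 7.6]
gripper_width: 0.165
```

```bash
python3 go.py 0.5934 0.1362 -0.003 50.3
```

```text
t 18.2 pos [ 0.5924  0.1336 -0.0013] F [-8.9 -7.   7.6] w 0.165 J6 -42.4
shift cm [0.17 0.09 0.26] turn [ 0.02 -0.89  0.13]
shift after turn [0.17 0.09 0.26]
```

apply_moves:
  series:
    - [[0.2,0,0.3,0,-0.9,0,0.05],[0.2,0,0.4,0,0,0,0.05],[0.1,0,0.4,0,0,0,0.05]]

```text
time: 18.5
ee_pos: [0.5923, 0.1335, -0.0012]
tool_rot: [179.1, 88.8, -130.7]
contact_force: [-11.6, -9.1, 8.9]
gripper_width: 0.168
```

```bash
python3 go.py 0.5924 0.1336 -0.003 50.3; python3 -c "
from look import arm
print(arm.get_state()['moment'])"
```

```text
t 18.5 pos [ 0.5923  0.1335 -0.0012] F [-11.6  -9.1   8.9] w 0.168 J6 -42.2
shift cm [0.18 0.   0.02] turn [-0.12 -1.23 -0.02]
shift after turn [0.18 0.   0.02]
[-0.78396147  1.36581268  0.03374509]
```

apply_moves:
  series:
    - [[0.2,0,0.2,0,-1.2,0,0.05],[0.2,0,0.3,0,-1.5,0,0.05],[0.2,0,0.3,0,-1.5,0,0.05],[0.2,0,0.3,0,-1.5,0,0.05]]

```text
time: 18.9
ee_pos: [0.593, 0.1343, -0.0001]
tool_rot: [0.3, 86.7, 50.6]
contact_force: [-9.6, -5.5, 15.1]
gripper_width: 0.169
```

```bash
python3 go.py 0.5924 0.1336 -0.003 50.3
python3 - <<'E'
from fit import *
a=save('scene','s7')
print([(n,[(np.round(d['point'],4).tolist(),round(d['p'],2)) for d in arm.search_frame(n,'scene')][:2]) for n in('crucible','mat','square')])
c,n=np.cos(np.radians(185.3)),np.sin(np.radians(185.3));h=np.array([.6476,.2015])+np.array([[c,-n],[n,c]])@[.06,.06]
A=cv2.resize(a[165:285,295:425],None,fx=5,fy=5,interpolation=cv2.INTER_CUBIC)
cv2.imwrite('pics/c10.png',A[...,::-1]);s=arm.get_state();print(s['contact_force'],s['moment'],np.abs(s['dq']).max())
E
```

```text
t 18.9 pos [ 5.930e-01  1.343e-01 -1.000e-04] F [-9.6 -5.5 15.1] w 0.169 J6 -44.9
shift cm [ 0.29  0.01 -0.11] turn [ 0.02  3.33 -0.02]
shift after turn [ 0.29  0.01 -0.09]
[('crucible', []), ('mat', [([0.4842, -0.0338, 0.0063], 0.51)]), ('square', [([0.6056, 0.1534, 0.0232], 0.76), ([0.7187, -0.3862, 0.0162], 0.73)])]
[-9.55073389 -5.37786558 15.96295805] [-1.72366903  2.4341532   0.13738195] 0.2680202596515874
```

View pics/c10.png

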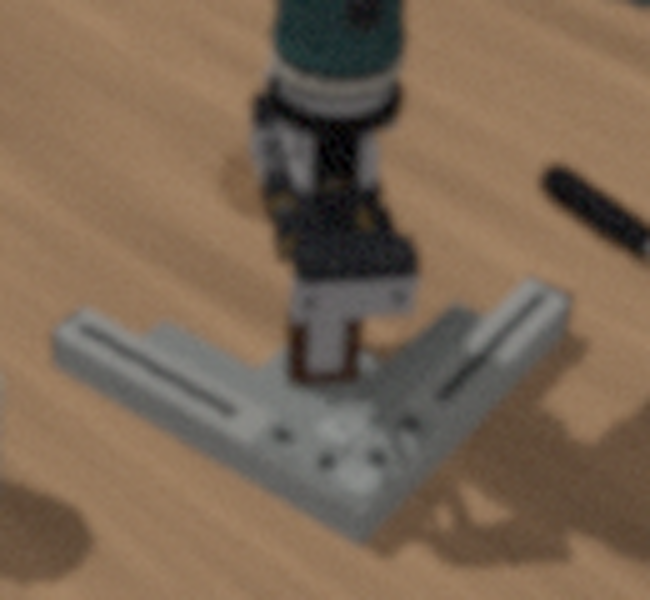

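The square is home against both rails, but my counter-turn overshot and left the tool tilted 3.3°. I'll ease off, level it, then press gently.

apply_moves:
  series:
    - [[0,0,-0.1,0,1.7,0,0.05],[0.1,0,-0.1,0,1.6,0,0.05],[0.1,0,0,0,0,0,0.05]]

```text
time: 19.4
ee_pos: [0.5917, 0.1324, -0.0011]
tool_rot: [-151.4, 89.9, -101.2]
contact_force: [-0.3, 0.4, -3.5]
gripper_width: 0.167
```

```bash
python3 go.py 0.5924 0.1336 -0.003 50.3
```

```text
t 19.4 pos [ 0.5917  0.1324 -0.0011] F [-0.3  0.4 -3.5] w 0.167 J6 -42.9
shift cm [0.19 0.02 0.14] turn [-0.07 -0.06  0.03]
shift after turn [0.19 0.02 0.14]
```

The tool is level now. I'll set the square down, let go briefly so it lies flat, and regrip before the final press.

apply_moves:
  series:
    - [[0.15,0,0,0,0,0,0.05],[0,0,0,0,0,0,0.3],[0,0,0,0,0,0,0.3],[0,0,0,0,0,0,0.3]]

```text
time: 19.8
ee_pos: [0.5931, 0.1333, -0.0019]
tool_rot: [-48.5, 89.9, 1.8]
contact_force: [-0.4, 0.5, -0.1]
gripper_width: 0.298
```

```bash
python3 go.py 0.5924 0.1336 -0.003 50.3
```

```text
t 19.8 pos [ 0.5931  0.1333 -0.0019] F [-0.4  0.5 -0.1] w 0.298 J6 -42.9
shift cm [ 0.11  0.07 -0.02] turn [-0.03  0.09  0.11]
shift after turn [ 0.11  0.07 -0.02]
```

apply_moves:
  series:
    - [[0.5,0,0,0,0,0,0.3],[0,0,0,0,0,0,0.05],[0,0,0,0,0,0,0.05],[0,0,0,0,0,0,0.05],[0,0,0,0,0,0,0.05]]

```text
time: 20.3
ee_pos: [0.5931, 0.1331, -0.0073]
tool_rot: [-49.4, 89.8, 0.8]
contact_force: [0.7, 0.6, 0.0]
gripper_width: 0.171
```

```bash
python3 go.py 0.5924 0.1336 -0.007 50.3
```

```text
t 20.3 pos [ 0.5931  0.1331 -0.0073] F [0.7 0.6 0. ] w 0.171 J6 -42.9
shift cm [-0.03  0.08 -0.01] turn [-0.03  0.1   0.11]
shift after turn [-0.03  0.08 -0.01]
```

apply_moves:
  series:
    - [[0.05,0,0.2,0,0,0,0.05],[0.05,0,0.3,0,0,0,0.05]]

```text
time: 20.5
ee_pos: [0.5929, 0.1333, -0.0069]
tool_rot: [-176.2, 89.5, -125.9]
contact_force: [-10.1, -7.8, 9.4]
gripper_width: 0.166
```

```bash
python3 go.py 0.5931 0.1331 -0.0073 50.3
```

```text
t 20.5 pos [ 0.5929  0.1333 -0.0069] F [-10.1  -7.8   9.4] w 0.166 J6 -42.6
shift cm [ 0.04 -0.02 -0.  ] turn [-0.05 -0.51  0.03]
shift after turn [ 0.04 -0.02 -0.  ]
```

apply_moves:
  series:
    - [[0.05,0,0.25,0,-0.3,0,0.05],[0.05,0,0.25,0,-0.3,0,0.05],[0.05,0,0.25,0,-0.2,0,0.05]]

```text
time: 20.8
ee_pos: [0.5929, 0.1333, -0.0068]
tool_rot: [172.5, 89.4, -137.3]
contact_force: [-6.7, -5.1, 6.9]
gripper_width: 0.167
```

```bash
python3 go.py 0.5931 0.1331 -0.0073 50.3
python3 - <<'E'
from fit import *
for k in range(6):
    a=arm.get_image('scene' if k%2 else 'top');
    cv2.imwrite('pics/'+('s8' if k%2 else 't8')+'.png',a[...,::-1]);s=arm.get_state();print(round(s['time'],2),np.round(s['contact_force'],1),np.round(s['ee_pos'],4))
for c in('scene','top'): print(c,[(n,[(np.round(d['point'],4).tolist(),round(d['p'],2)) for d in arm.search_frame(n,c)][:2]) for n in('crucible','mat')])
b=cv2.imread('pics/s8.png')[150:290,295:425];cv2.imwrite('pics/c11.png',cv2.resize(b,None,fx=4.2,fy=4.2,interpolation=cv2.INTER_CUBIC))
E
python3 go.py 0.5931 0.1331 -0.0073 50.3
```

```text
t 20.8 pos [ 0.5929  0.1333 -0.0068] F [-6.7 -5.1  6.9] w 0.167 J6 -42.6
shift cm [ 0.05 -0.03 -0.  ] turn [-0.09 -0.56 -0.07]
shift after turn [ 0.05 -0.03 -0.  ]
20.85 [-6.6 -6.1  5.4] [ 0.5929  0.1333 -0.0068]
20.9 [-7.  -5.6  5.9] [ 0.5929  0.1333 -0.0068]
20.95 [-6.6 -4.8  5.5] [ 0.5929  0.1333 -0.0068]
21.0 [-6.8 -5.8  6.1] [ 0.5929  0.1333 -0.0068]
21.05 [-6.5 -5.1  6.5] [ 0.5929  0.1333 -0.0068]
21.1 [-6.7 -5.3  6.2] [ 0.5929  0.1333 -0.0068]
scene [('crucible', []), ('mat', [([0.4835, -0.035, 0.0061], 0.38)])]
top [('crucible', [([0.4645, -0.014, 0.0132], 0.6)]), ('mat', [([0.4507, -0.0138, 0.0027], 0.85), ([0.4207, 0.4382, 0.0178], 0.17)])]
t 21.3 pos [ 0.5929  0.1333 -0.0068] F [-5.2 -4.7  6.1] w 0.169 J6 -42.6
shift cm [ 0.05 -0.03 -0.  ] turn [-0.09 -0.55 -0.08]
shift after turn [ 0.05 -0.03 -0.  ]
```

View pics/c11.png

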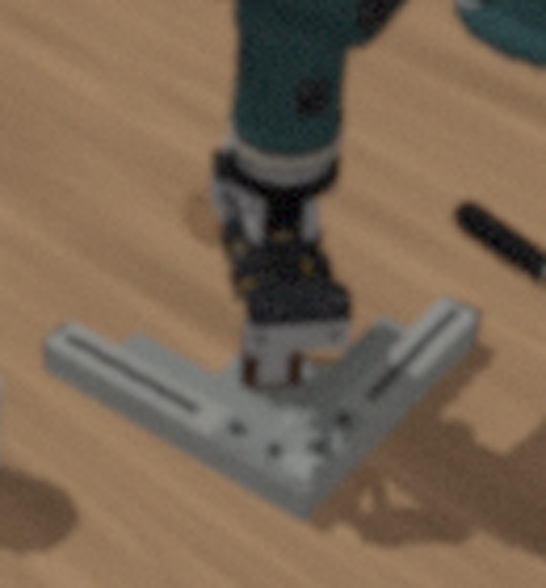

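apply_moves:
  series:
    - [[0.05,-0.05,0.4,0,-0.4,0,0.05],[0.05,-0.05,0.4,0,-0.3,0,0.05]]

```text
time: 21.5
ee_pos: [0.5927, 0.1333, -0.0066]
tool_rot: [159.4, 89.2, -150.5]
contact_force: [-10.0, -7.5, 9.8]
gripper_width: 0.172
```

```bash
python3 go.py 0.5931 0.1331 -0.0073 50.3
python3 - <<'E'
from look import *
for k in range(8):
    arm.get_image('top');s=arm.get_state()
    if k%2: print(round(s['time'],2),np.round(s['contact_force'],1),np.round(s['ee_pos'],4),np.round(s['moment'],2))
E
python3 go.py 0.5931 0.1331 -0.0073 50.3
```

```text
t 21.5 pos [ 0.5927  0.1333 -0.0066] F [-10.   -7.5   9.8] w 0.172 J6 -42.6
shift cm [ 0.07 -0.04  0.01] turn [-0.11 -0.79 -0.3 ]
shift after turn [ 0.07 -0.04  0.01]
21.6 [-9.8 -7.1  9.2] [ 0.5928  0.1333 -0.0065] [-0.99  1.38  0.17]
21.7 [-10.2  -7.9   9.8] [ 0.5928  0.1333 -0.0065] [-0.93  1.38  0.1 ]
21.8 [-10.9  -7.3   9. ] [ 0.5928  0.1333 -0.0065] [-0.92  1.33  0.08]
21.9 [-10.   -7.3   9.6] [ 0.5928  0.1333 -0.0065] [-0.92  1.39  0.14]
t 21.9 pos [ 0.5928  0.1333 -0.0065] F [-10.   -7.3   9.6] w 0.167 J6 -42.6
shift cm [ 0.08 -0.04  0.  ] turn [-0.11 -0.77 -0.29]
shift after turn [ 0.08 -0.04  0.  ]
```

Forces are steady on both rails and nothing is moving, so I'm handing in.

```bash
python3 -c "
from workcell import arm
print(arm.job_done())"
```

```text
the job is handed in; nothing more can be done
None
```

I stood the crucible on the cork mat and let it go. Then I carried the square by its handle into the rail corner and handed in at about 22 s with it still pressed there; no verdict was reported.

**Last checks**
- **Press:** wrist force held steady for 0.4 s at about (-10, -7.5, +9.5) N in world axes, so it pushes on both rails as well as down. This is the net wrist force; the force on each rail was not measured separately.
- **Fit:** the tool was about 0.8° off vertical, and its position did not change under the push. The last picture shows both outer faces flush with the rails.
- **Corner position:** the tool stopped about 3 mm short of my camera estimate of home. I put that down to calibration, since both rails were already carrying force.
- **Crucible:** in the last picture the networks put it within about 14 mm of the mat centre and my placing position within about 4 mm. The limit is 25 mm. I did not confirm upright by eye after release.
- **Bystanders:** I saw none disturbed, but did not measure their positions at the end.

**What went wrong or disagreed**
- **Height reading:** the reported TCP height was about 39 mm lower than the fingertips in the pictures. The first grasp closed above the crucible without touching it; I corrected for this afterwards.
- **Overshoot:** one counter-turn while pressing tilted the tool 3.3°. I backed off, set the square flat, regripped it and pressed again.
- **Networks:** the scene camera no longer reported the crucible at the end because the arm was in the way.
- **Picture budget:** I viewed 12 pictures, two over the 10.

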